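Load the calibration cell into the analyser past its spring shutter

TASK

Free the calibration cell from its dock by squeezing its two side buttons together, stand it upright in the slot on top of the white analyser and push it down gently, all the way onto the seat at the bottom of the well, so that the spring shutter closes behind it. Do not force it, and leave the other things on the bench where they are.

Things in the scene. Friction and masses are not known exactly. Their poses are not given: they have to be found in the camera images.
- cell: Calibration cell: upright grey plastic block 26 (own x) x 40 (own y) x 60 (z) mm, about 85 g, a white disc on each broad x face, a black spring button on each y face. Origin at the centre of its underside, z up. Starts standing locked in the dock, frames parallel, underside 12 mm above the bench; comes out straight up once both buttons are squeezed.
- cell_buttons (a point): Point in the cell midway between its two buttons, 46 mm above its underside. Each button is 16 mm wide (x), 34 to 58 mm above the underside, and stands out 7 mm from its y face (54 mm over both); it slides in flush: 2.5 N to start, 7 N fully in.
- cell_teeth (a point): Point in the cell midway between its two teeth, 14 mm above its underside. Each tooth (10 to 18 mm above the underside) is one piece with the button above it and stands out as far. It catches under a lip of the dock and clears it only with the button pressed in more than about 4.5 mm.
- dock: Fixed dock: grey base 80 (x) x 110 (y) x 12 mm, origin at the centre of its underside, z up. Walls up to 40 mm above the bench beside the cell's x faces (1.5 mm play). At each y side a post with a steel lip over the cell's tooth, 23 to 38 mm from the centre, 31.5 to 37.5 mm above the bench; nothing of the dock stands higher at the buttons.
- analyser: Fixed white analyser, 124 (x, -85 to +39) x 170 (y, centred) x 114 mm tall, flat top. Origin on the bench under its well's vertical axis, z up. The cell goes in upright, its y axis along the analyser's y, either way round. The cell with fingers at its buttons is too wide for the mouth; shut fingers, their closing line along the analyser's y, can follow it in.
- well_mouth (a point): Centre of the well's mouth, an opening 29 (analyser x) x 58 (y) mm in the analyser's flat top, 114 mm above the bench.
- well_bars (a point): On the well's axis, 60 mm above the bench, between two hidden sprung steel bars, 24 mm thick, one at each x side. They grip the cell's x faces: entering between them (cell's underside 60 to 72 mm above the bench) takes about 5 N, sliding on 1 to 2 N; they hold the cell where it is left.
- well_seat (a point): Centre of the seat on which the home cell stands, 10 mm above the bench, on the well's axis. The home cell's top lies 70 mm above the bench, 44 mm below the analyser's top.
- shutter (a joint): Dark steel spring flap shutting the mouth from below, 34 x 56 x 3 mm, hinged 6 mm below the analyser's top, 19 mm to the -x side of the well's axis. 0 = shut (level); grows as it is pushed down, to 1.55 rad (hanging). The cell's foot needs 3 to 5 N to open it. It swings shut only once the cell's top is 34 mm or more below the hinge and the fingers are out.
- beaker: Bystander: glass beaker, 56 mm across, 80 mm tall; origin at the centre of its underside.
- jar: Bystander: small glass jar with white cap, 48 mm across, 60 mm tall; origin at the centre of its underside.
- tile_puck: Bystander: round white ceramic disc, 36 mm across, 16 mm high; origin at the centre of its underside.
- flask: Bystander: conical glass flask, 76 mm across its foot, 124 mm tall; origin at the centre of its underside.
Things that resemble listed ones, but are neither listed nor needed, are in the scene too. Of the things shaped like the cell, the grey one is meant. What is shaped like the dock but turquoise is not meant.

How it is judged:
On the way, in this order (a step that is already met when the one before it is completed fails the run):
1. the cell is unlatched and lifted clear of the dock (z of cell in the frame of dock above 0.05 m), for 0.1 s.
2. the foot of the upright cell has pushed the shutter open in the well's mouth (value of joint shutter above 0.8 rad and horizontal distance between cell and well_mouth below 0.008 m and height (world z) of cell below 0.106 m), for 0.1 s.
At the end, for the whole second after the job is handed in: The cell stands upright (within 0.1 rad) and at rest on the seat: its underside within 4 mm of the seat's height and within 6 mm of the well's axis; the shutter above it is shut (under 0.1 rad) (horizontal distance between cell and well_seat below 0.006 m and height (world z) of cell between 0.006 and 0.014 m and angle between cell's own z axis and vertical below 0.1 rad and value of joint shutter below 0.1 rad and linear speed of cell below 0.02 m/s); the robot touches nothing.
It fails at once if the cell is pressed on the analyser with more than 40 N (contact force between cell and analyser above 40 N).
It fails at once if a bystander is moved by more than 30 mm (distance of any of beaker, jar, tile_puck, flask from where it was at the start of the episode above 0.03 m).
It also fails if it takes over 59 s, if anything falls off the work surface, if the arm or the gripper's body presses on something with over 40 N, if the wrist force passes 120 N, or if a joint passes its speed limit or range.

ROBOT

A 7-joint arm with a two-finger parallel gripper is mounted at the origin on the work surface. World frame = base frame: x ahead of the robot, y to its left, z up, the work surface at z = 0. Lengths are in m, angles in rad, forces in N, time in s.
With the tool pointing down it reaches from about 0.4 to 0.85 m from the base axis. Payload 4.4 kg.
Tool frame: the origin (TCP) lies between the finger pads; the fingertips stand 8 mm ahead of it and the grasp point (between the pads) lies 11 mm behind it; z points along the fingers, y is the line along which they close (so a half turn about z gives the same grasp; the last joint's range is limited). The gripper opens to 94 mm and grips with 3 to 60 N. Pads are 16 mm wide; open, the fingers measure 119 mm over their backs; the gripper's body (75 mm by 177 mm) begins 78 mm behind the grasp point.
Start: joints at [-1.412, 0.628, 0.038, 1.517, -0.027, 0.996, -0.02], TCP at [0.145, 0.634, 0.213] pointing down, gripper open.
Joint ranges: [-3.06, 3.06], [-0.37, 2.12], [-1.25, 1.32], [0.18, 2.47], [-1.1, 4.24], [0.23, 1.98], [-2.94, 2.94]. Speed limits (rad/s): [2.57, 2.57, 3.14, 3.14, 3.14, 3.14, 3.14].

INTERFACE

Orientations are given as a rotation vector (axis times angle).
In Python, from plant import observe, camera, camera_params, close_job gives the robot as it stands. The module is installed in compiled form; this text tells all that it offers.
- The arm moves only by the tool drive_tool, never from a script. Its argument "steps" is a list of rows, each an object with "xyz": the shift along the tool's x, y, z in units of 40 mm (1.0 is 40 mm), a list of three; "spin": the turn about the tool's z in units of 10 degrees (1.0 is 10 degrees). In form: [{"xyz": [tx, ty, tz], "spin": spin}, ...]. A call has 1 to 12 rows; each row shifts and turns the commanded pose from where the row before left it, along the tool's axes as they then stand; what a row does not reach is not made up. A row lasts 1/8 s, in which the tool goes at most 62.5 mm and 10.7 degrees, less where a joint would pass 70% of its speed; a pose out of reach is approached as far as the arm can. A call is refused whole if a number of a shift passes 1 or a number of a turn 1, either way. A call with a gripper value outside its range is refused whole. "hand" is the gripper's target within -1 to 1 (fully open at 1, half-way at 0, shut at -1), set as the call begins (left out, the last holds). The fingers move at their own pace and stop on an object; "newtons" is the grip in N (left out, the last holds). Time passes only in rows, so rows that do not move let the fingers close. It gives the time, the measured TCP pose, the force, the opening and the grip force at its end, in the units of the state.
- observe(): the state, without advancing time (a new reading comes with each control period).
- camera(name): name is "scene" or "top" or "wrist"; returns the picture (420x560x3 uint8, red, green, blue); there is no depth.
- camera_params(name): a dict with "fx", "fy", "cx", "cy" (pixels), "R" (3x3) and "t" (3): a world point X has camera coordinates R X + t; the wrist camera has in their place "T_tool_cam" (4x4, takes a point from camera to tool coordinates, whose origin is the TCP and whose axes are the flange's). Camera axes: x right, y down, z forward; pixel columns grow to the right and rows downward; lengths in m; the calibration is good to about 2 mm. A picture is of the moment at which its call begins: read the wrist's pose just before it. camera_params takes no time and is no camera call.
- close_job(): hands the job in; it is judged then, once.
The state is a dict: "t": time; "joint_positions": joint angles; "dq": joint speeds; "joint_efforts": joint torques, N m; "ee_pos": TCP position; "tool_rot": TCP orientation; "contact_force": force on the tool from outside, world axes, zero at the start; "torque": the same for the moment, N m; "grip_width": finger opening in m; "grasp_force": force on a finger pad.
Only numpy, scipy, OpenCV 4.12 (cv2) and the standard library are available. Lean on these libraries where they do the work, as an engineer would, in place of code of your own. Each camera call takes 0.05 s, during which the arm holds its last target. There are 200 camera calls.

## Working session

There is one attempt and no reset: what is moved stays moved. The work goes in short steps, Python scripts to look and compute and a tool call to move; the robot and the scene stay as the last step left them, time stands still between calls to the robot, and variables do not carry over. Pictures are saved under pics/ and viewed, at most 10 in all, crops included, and the job is handed in when it is done.

Besides the shell and the picture viewer there is one more tool, called in YAML: its name, and indented under it one key for each argument. drive_tool: Moves the arm, as the interface text tells. Its arguments: {"type":"object","properties":{"steps":{"type":"array"},"hand":{"type":"number"},"newtons":{"type":"number"}},"required":["steps"]}

```bash
mkdir -p pics; cat > h.py <<'E'
import numpy as np,cv2
from plant import *
from scipy.spatial.transform import Rotation as Ro
def snap(n,f):
    im=camera(n); cv2.imwrite('pics/'+f,im[:,:,::-1]); return im
def cam(n,o=None):
    p=camera_params(n); K=(p['fx'],p['fy'],p['cx'],p['cy'])
    if 'T_tool_cam' in p:
        T=np.array(p['T_tool_cam']); Rt=Ro.from_rotvec(o['tool_rot']).as_matrix()
        Rc=Rt@T[:3,:3]; c=Rt@T[:3,3]+np.array(o['ee_pos'])
        return K,Rc,c
    R=np.array(p['R']);t=np.array(p['t']); return K,R.T,-R.T@t
def ray(C,uv,z):
    K,Rc,c=C; d=Rc@np.array([(uv[0]-K[2])/K[0],(uv[1]-K[3])/K[1],1]); return c+d*(z-c[2])/d[2]
def proj(C,X):
    K,Rc,c=C; q=Rc.T@(np.array(X)-c); return np.array([K[0]*q[0]/q[2]+K[2],K[1]*q[1]/q[2]+K[3]])
E
python3 - <<'E'
from h import *
o=observe();print({k:np.round(v,3).tolist() for k,v in o.items()})
print(Ro.from_rotvec(o['tool_rot']).as_matrix().round(3))
a=snap('scene','s0.png');b=snap('top','t0.png')
for n in('scene','top'):print(n,cam(n))
print(cam('wrist',o), camera_params('wrist')['T_tool_cam'])
E
```

```text
{'t': 0.0, 'joint_positions': [-1.412, 0.629, 0.038, 1.518, -0.027, 0.996, -0.02], 'dq': [-0.0, -0.001, -0.0, 0.001, -0.0, 0.0, -0.0], 'joint_efforts': [0.001, -54.974, 1.144, -18.663, -0.052, 0.024, 0.0], 'ee_pos': [0.145, 0.633, 0.213], 'tool_rot': [-0.352, -3.122, 0.003], 'contact_force': [-0.716, -0.408, -0.452], 'torque': [0.037, 0.015, -0.014], 'grasp_force': 0.0, 'grip_width': 0.094}
[[-0.975  0.223 -0.   ]
 [ 0.223  0.975 -0.002]
 [-0.    -0.002 -1.   ]]
scene ((405.51295448808617, 405.51295448808617, 278.53569152158235, 206.10567475286047), array([[-0.80533068,  0.47987772, -0.34808026],
       [ 0.59262118,  0.63624238, -0.49395928],
       [-0.01557664, -0.6040803 , -0.79677121]]), array([0.86125021, 0.42126661, 0.78932699]))
top ((402.72534853568453, 402.72534853568453, 284.955912592269, 211.48898087652702), array([[ 0.01334868, -0.99427246,  0.10603815],
       [-0.99980019, -0.01169391,  0.01621198],
       [-0.01487913, -0.10623338, -0.99422989]]), array([ 0.49085651, -0.00082939,  0.8075157 ]))
((340.33923223989615, 340.33923223989615, 280.46690874442, 215.47759299811986), array([[ 0.22196816,  0.94654904,  0.23404068],
       [ 0.97505208, -0.21501367, -0.05515936],
       [-0.00188909,  0.24044548, -0.97066081]]), array([0.07525811, 0.64925883, 0.38464225])) [[ 9.40030768e-04 -9.70663611e-01 -2.40439745e-01  7.13122749e-02]
 [ 9.99999555e-01  9.32990452e-04  1.43114727e-04  2.16953233e-05]
 [ 8.54117292e-05 -2.40439773e-01  9.70664055e-01 -1.72028413e-01]
 [ 0.00000000e+00  0.00000000e+00  0.00000000e+00  1.00000000e+00]]
```

View pics/t0.png

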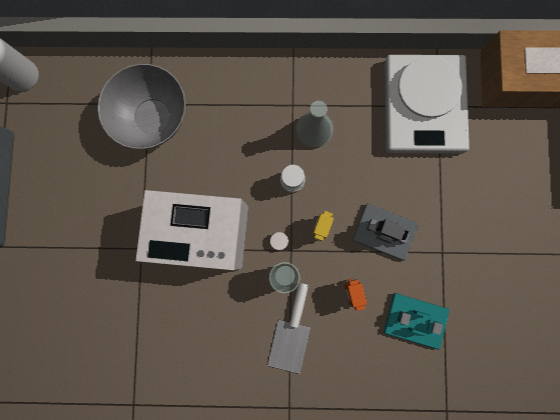

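View pics/s0.png

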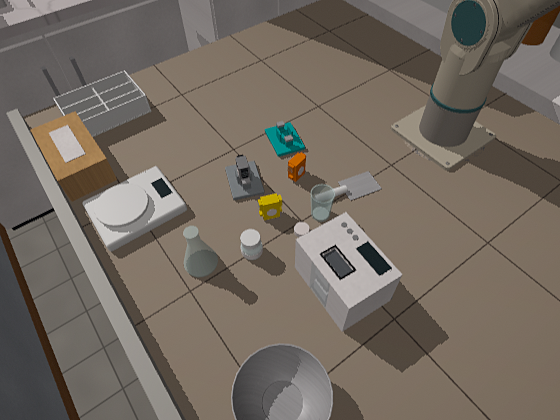

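The top view shows the grey dock with its cell at about (386,233), the analyser at (190,230) with its mouth at (190,216), and the flask, jar, puck and beaker between them. The scene view agrees. Next I'll measure the dock, cell and mouth.

```bash
python3 - <<'E'
from h import *
b=cv2.imread('pics/t0.png')
c1=cv2.resize(b[200:265,345:425],None,fx=5,fy=5,interpolation=cv2.INTER_CUBIC)
c2=cv2.resize(b[185:275,130:250],None,fx=3.3,fy=3.3,interpolation=cv2.INTER_CUBIC)
s=cv2.imread('pics/s0.png');c3=cv2.resize(s[145:205,215:275],(240,240),interpolation=cv2.INTER_CUBIC)
W=np.zeros((560,800,3),np.uint8);W[:325,:400]=c1;W[:c2.shape[0],400:400+c2.shape[1]]=c2;W[325:560,:240]=c3[:235]
cv2.imwrite('pics/c0.png',W)
C=cam('top')
hsv=cv2.cvtColor(b,cv2.COLOR_BGR2HSV)
# dock: grey-bluish dark
roi=np.zeros(b.shape[:2],np.uint8);roi[195:270,340:430]=1
m=((b[:,:,0].astype(int)>=b[:,:,2].astype(int)-2)&(roi>0)).astype(np.uint8)
m=cv2.morphologyEx(m,cv2.MORPH_CLOSE,np.ones((3,3)))
cs=cv2.findContours(m,0,2)[0];k=max(cs,key=cv2.contourArea)
bx=cv2.boxPoints(cv2.minAreaRect(k));print('dock px',bx.round(1).tolist())
P=np.array([ray(C,p,.012) for p in bx]);print(P.round(3).tolist(),P.mean(0),np.linalg.norm(np.diff(P,axis=0),axis=1))
# analyser top & mouth
g=b.max(2)
m=((b.min(2)>120)).astype(np.uint8);m[:, :130]=0;m[:,252:]=0;m[:185]=0;m[275:]=0
k=max(cv2.findContours(m,0,2)[0],key=cv2.contourArea)
bx=cv2.boxPoints(cv2.minAreaRect(k));P=np.array([ray(C,p,.114) for p in bx]);print('an',bx.round(1).tolist(),P.round(3).tolist(),P.mean(0),np.linalg.norm(np.diff(P,axis=0),axis=1))
d=(g<75).astype(np.uint8);d[:200]=0;d[234:]=0;d[:,:165]=0;d[:,215:]=0
k=max(cv2.findContours(d,0,2)[0],key=cv2.contourArea)
bx=cv2.boxPoints(cv2.minAreaRect(k));P=np.array([ray(C,p,.114) for p in bx]);print('mouth',bx.round(1).tolist(),P.round(4).tolist(),P.mean(0),np.linalg.norm(np.diff(P,axis=0),axis=1))
for n,p,z in(('beaker',(285,272),.08),('flask',(319,109),.124),('jar',(292,175),.06),('cell',(395,229),.072),('puck',(279,241),.016)):print(n,ray(C,p,z).round(3))
E
```

```text
dock px [[351.3999938964844, 240.39999389648438], [365.79998779296875, 202.89999389648438], [418.70001220703125, 223.1999969482422], [404.29998779296875, 260.70001220703125]]
[[0.52, -0.119, 0.012], [0.595, -0.148, 0.012], [0.556, -0.252, 0.012], [0.482, -0.222, 0.012]] [ 0.53807665 -0.18534272  0.012     ] [0.08012453 0.11075043 0.07955867]
an [[135.5, 260.6000061035156], [142.10000610351562, 189.0], [247.89999389648438, 198.8000030517578], [241.3000030517578, 270.3999938964844]] [[0.477, 0.266, 0.114], [0.601, 0.261, 0.114], [0.586, 0.075, 0.114], [0.463, 0.084, 0.114]] [0.53179829 0.17161615 0.114     ] [0.12471659 0.18668541 0.12381999]
mouth [[170.3000030517578, 225.3000030517578], [172.3000030517578, 203.39999389648438], [209.6999969482422, 206.8000030517578], [207.6999969482422, 228.6999969482422]] [[0.5384, 0.2088, 0.114], [0.5767, 0.207, 0.114], [0.5715, 0.1415, 0.114], [0.5333, 0.1437, 0.114]] [0.55498727 0.17527249 0.114     ] [0.03833598 0.06565587 0.03823827]
beaker [0.46 0.01 0.08]
flask [ 0.745 -0.047  0.124]
jar [ 0.64  -0.001  0.06 ]
cell [ 0.54  -0.19   0.072]
puck [0.517 0.023 0.016]
```

View pics/c0.png

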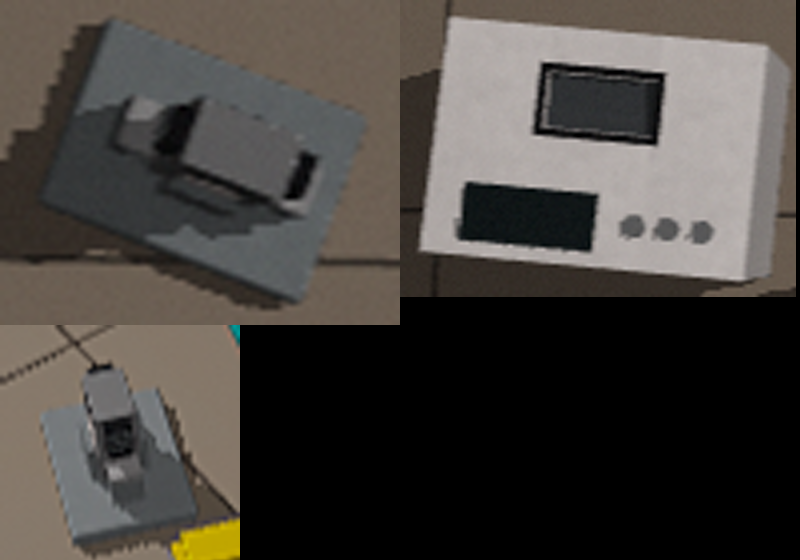

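The crops show the cell in its dock, top centre about (394,229), at a yaw of about -21°. The mouth is at about (190,216), with a yaw near -3 to -4°. I'll go over the mouth for a closer look first.

drive_tool:
  steps:
    - {"xyz": [-0.95, -0.7, -0.1], "spin": 0}
    - {"xyz": [-0.95, -0.7, -0.1], "spin": 0}
    - {"xyz": [-0.95, -0.7, -0.1], "spin": 0}
    - {"xyz": [-0.95, -0.7, -0.1], "spin": 0}
    - {"xyz": [-0.95, -0.7, -0.1], "spin": 0}
    - {"xyz": [-0.95, -0.7, -0.1], "spin": 0}
    - {"xyz": [-0.95, -0.7, -0.1], "spin": 0}
    - {"xyz": [-0.95, -0.7, -0.1], "spin": 0}
    - {"xyz": [-0.95, -0.7, -0.1], "spin": 0}
    - {"xyz": [-0.95, -0.7, -0.1], "spin": 0}
    - {"xyz": [-0.95, -0.7, -0.1], "spin": 0}
    - {"xyz": [-0.95, -0.7, -0.1], "spin": -0.9}
  hand: 1

```text
t: 1.6
ee_pos: [0.515, 0.2033, 0.2613]
tool_rot: [-0.1, -3.139, 0.001]
contact_force: [0.9, 0.3, -0.6]
grip_width: 0.0945
grasp_force: 0.0
```

drive_tool:
  steps:
    - {"xyz": [-0.5, -0.3, 0], "spin": 0}
    - {"xyz": [-0.5, -0.2, 0], "spin": 0}
    - {"xyz": [0, 0, 0], "spin": 0}
    - {"xyz": [0, 0, 0], "spin": 0}

```text
t: 2.1
ee_pos: [0.5519, 0.1825, 0.2611]
tool_rot: [-0.105, -3.138, -0.0]
contact_force: [0.4, -0.2, 0.5]
grip_width: 0.0941
grasp_force: 0.0
```

```bash
python3 - <<'E'
from h import *
o=observe();print(o['t'],o['ee_pos'],o['tool_rot']);print(Ro.from_rotvec(o['tool_rot']).as_matrix().round(3))
w=snap('wrist','w1.png');C=cam('wrist',o);print(proj(C,[.555,.175,.114]))
E
```

```text
2.1 [0.55192102 0.18250506 0.26109741] [-1.04948550e-01 -3.13831848e+00 -3.09279960e-04]
[[-0.998  0.067 -0.002]
 [ 0.067  0.998  0.   ]
 [ 0.002  0.    -1.   ]]
[272.51093353 211.4808741 ]
```

View pics/w1.png

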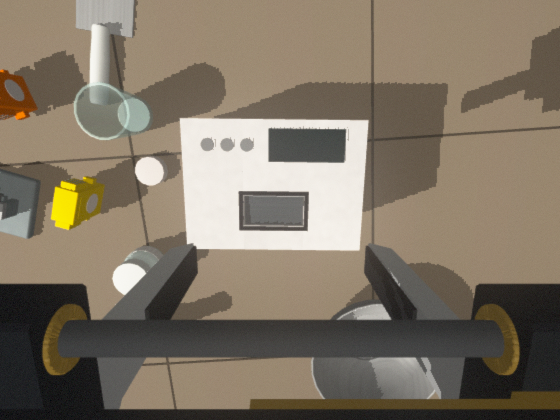

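The wrist view shows the mouth frame at about (274,211) inside the white top, which spans (181..368, 118..250).

```bash
cat > an.py <<'E'
from h import *
def analyser(im,C):
    mn=im.min(2); m=(mn>150).astype(np.uint8);
    cs=[k for k in cv2.findContours(m,0,2)[0]]
    k=max(cs,key=cv2.contourArea); r=cv2.minAreaRect(k)
    P=np.array([ray(C,p,.114) for p in cv2.boxPoints(r)]);c=P.mean(0)
    e=np.diff(P,axis=0);L=np.linalg.norm(e,axis=1);l=e[L[:2].argmax()];l=l*np.sign(l[1]);yaw=np.arctan2(-l[0],l[1])
    ax=np.array([np.cos(yaw),np.sin(yaw),0])
    print('top',r,'L',L.round(4),'yaw',yaw,'axis',(c+ax*.023).round(4))
    # frame: dark contour inside white region near predicted axis
    p=proj(C,c+ax*.023); d=(im.max(2)<110).astype(np.uint8)
    for k in cv2.findContours(d,0,2)[0]:
        if cv2.contourArea(k)>300 and cv2.pointPolygonTest(k,tuple(p),True)>0:
            r=cv2.minAreaRect(k);P=np.array([ray(C,q,.114) for q in cv2.boxPoints(r)]);e=np.diff(P,axis=0)
            L=np.linalg.norm(e,axis=1);l=e[L[:2].argmax()];l=l*np.sign(l[1])
            print('frame',r,L.round(4),'yaw',np.arctan2(-l[0],l[1]),P.mean(0).round(4))
E
python3 - <<'E'
from an import *
C=cam('wrist',observe()); analyser(cv2.imread('pics/w1.png')[:,:,::-1],C)
im=cv2.imread('pics/w1.png');print(im[211,225:325:2].max(1).tolist());print(im[180:242,274].max(1).tolist())
E
```

```text
top ((273.262939453125, 184.12371826171875), (188.03355407714844, 130.96835327148438), 0.6585431694984436) L [0.1251 0.1698 0.1252] yaw -0.0763523820064193 axis [0.5544 0.1759 0.114 ]
frame ((273.0, 210.5), (37.0, 68.0), 90.0) [0.0646 0.0366 0.0664] yaw -0.06533256941016725 [0.5543 0.1758 0.114 ]
[240, 239, 240, 241, 242, 240, 240, 118, 90, 137, 100, 93, 98, 114, 111, 111, 109, 111, 110, 113, 112, 109, 111, 111, 111, 112, 109, 110, 110, 111, 110, 114, 114, 113, 113, 114, 112, 111, 115, 189, 88, 117, 240, 243, 243, 244, 245, 243, 243, 243]
[241, 242, 241, 240, 241, 241, 241, 241, 239, 240, 234, 162, 95, 84, 88, 117, 138, 112, 111, 108, 113, 111, 114, 112, 114, 114, 112, 109, 113, 111, 114, 111, 108, 111, 111, 107, 111, 109, 110, 110, 111, 108, 93, 92, 109, 149, 145, 93, 82, 87, 139, 235, 241, 241, 242, 242, 241, 242, 242, 242, 241, 242]
```

drive_tool:
  steps:
    - {"xyz": [0.05, -0.95, 0], "spin": 0}
    - {"xyz": [0.05, -0.95, 0], "spin": 0}
    - {"xyz": [0.05, -0.95, 0], "spin": 0}
    - {"xyz": [0.05, -0.95, 0], "spin": 0}
    - {"xyz": [0.05, -0.95, 0], "spin": 0}
    - {"xyz": [0.05, -0.95, 0], "spin": 0}
    - {"xyz": [0.05, -0.95, 0], "spin": 0}
    - {"xyz": [0, -0.95, 0], "spin": 0}
    - {"xyz": [-0.4, -0.95, 0], "spin": 0}
    - {"xyz": [-0.4, -0.7, 0], "spin": 0.85}
    - {"xyz": [0, 0, 0], "spin": 0.85}
    - {"xyz": [0, 0, 0], "spin": 0}

```text
t: 3.65
ee_pos: [0.5458, -0.1875, 0.2613]
tool_rot: [-0.565, -3.09, -0.001]
contact_force: [0.8, -0.2, -0.2]
grip_width: 0.094
grasp_force: 0.0
```

```bash
python3 - <<'E'
from h import *
o=observe();print(o['t'],o['ee_pos']);print(Ro.from_rotvec(o['tool_rot']).as_matrix().round(3))
w=snap('wrist','w2.png');C=cam('wrist',o);print(proj(C,[.54,-.188,.072]))
E
```

```text
3.65 [ 0.54577082 -0.18745663  0.26132086]
[[-0.935  0.354 -0.001]
 [ 0.354  0.935  0.001]
 [ 0.001  0.    -1.   ]]
[278.23856975 194.50226082]
```

View pics/w2.png

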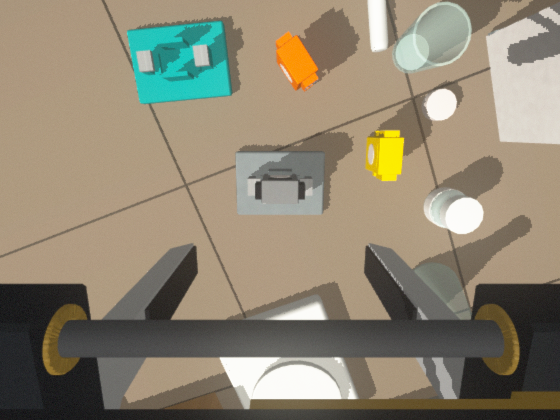

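The dock base spans about (237..324, 151..215) and the cell top is near (280,190). The image is almost square to the dock, and the fingers straddle correctly.

```bash
python3 - <<'E'
from h import *
o=observe();C=cam('wrist',o);im=cv2.imread('pics/w2.png').astype(int)
m=((im[:,:,0]>=im[:,:,2]-2)).astype(np.uint8);m[:140]=0;m[225:]=0;m[:,:225]=0;m[:,335:]=0
m=cv2.morphologyEx(m,cv2.MORPH_CLOSE,np.ones((7,7)))
k=max(cv2.findContours(m,0,2)[0],key=cv2.contourArea);r=cv2.minAreaRect(k)
P=np.array([ray(C,p,.012) for p in cv2.boxPoints(r)]);e=np.diff(P,axis=0);L=np.linalg.norm(e,axis=1);l=e[L[:2].argmax()];l*=np.sign(l[1])
print(r,L.round(4),P.mean(0).round(4),'yaw',np.arctan2(-l[0],l[1]),'tool yaw',np.arctan2(-.354,.935))
g=im.mean(2).astype(int)
print('row190',list(zip(range(240,322,2),g[190,240:322:2])));print('col280',list(zip(range(165,215),g[165:215,280])))
for p in((0.5,0.5),):pass
for px in((280,190),(262,190),(298,190),(280,179),(280,203)):print(px,ray(C,px,.072).round(4))
E
```

```text
((279.5, 181.99998474121094), (86.99998474121094, 61.99999237060547), -0.0) [0.0777 0.106  0.0777] [ 0.5369 -0.1852  0.012 ] yaw -0.359069824472789 tool yaw -0.36193151200338136
row190 [(240, np.int64(171)), (242, np.int64(169)), (244, np.int64(167)), (246, np.int64(171)), (248, np.int64(196)), (250, np.int64(198)), (252, np.int64(199)), (254, np.int64(191)), (256, np.int64(65)), (258, np.int64(62)), (260, np.int64(70)), (262, np.int64(153)), (264, np.int64(162)), (266, np.int64(162)), (268, np.int64(163)), (270, np.int64(160)), (272, np.int64(163)), (274, np.int64(160)), (276, np.int64(162)), (278, np.int64(161)), (280, np.int64(160)), (282, np.int64(164)), (284, np.int64(161)), (286, np.int64(160)), (288, np.int64(163)), (290, np.int64(161)), (292, np.int64(159)), (294, np.int64(161)), (296, np.int64(159)), (298, np.int64(94)), (300, np.int64(61)), (302, np.int64(60)), (304, np.int64(74)), (306, np.int64(194)), (308, np.int64(197)), (310, np.int64(198)), (312, np.int64(182)), (314, np.int64(166)), (316, np.int64(166)), (318, np.int64(165)), (320, np.int64(167))]
col280 [(165, np.in
[... 568 characters left out ...]
64(161)), (192, np.int64(159)), (193, np.int64(163)), (194, np.int64(161)), (195, np.int64(159)), (196, np.int64(162)), (197, np.int64(162)), (198, np.int64(161)), (199, np.int64(165)), (200, np.int64(163)), (201, np.int64(162)), (202, np.int64(162)), (203, np.int64(163)), (204, np.int64(172)), (205, np.int64(169)), (206, np.int64(171)), (207, np.int64(170)), (208, np.int64(172)), (209, np.int64(172)), (210, np.int64(171)), (211, np.int64(171)), (212, np.int64(173)), (213, np.int64(169)), (214, np.int64(168))]
(280, 190) [ 0.5362 -0.1843  0.072 ]
(262, 190) [ 0.5294 -0.2024  0.072 ]
(298, 190) [ 0.543  -0.1662  0.072 ]
(280, 179) [ 0.5251 -0.1801  0.072 ]
(280, 203) [ 0.5496 -0.1893  0.072 ]
```

drive_tool:
  steps:
    - {"xyz": [0.21, -0.02, 0.7], "spin": 0}
    - {"xyz": [0, 0, 0.8], "spin": 0}
    - {"xyz": [0, 0, 0.8], "spin": 0}
    - {"xyz": [0, 0, 0.8], "spin": 0}
    - {"xyz": [0, 0, 0.8], "spin": 0}
    - {"xyz": [0, 0, 0.7], "spin": 0}
    - {"xyz": [0, 0, 0.45], "spin": 0}
    - {"xyz": [0, 0, 0.23], "spin": 0}
    - {"xyz": [0, 0, 0], "spin": 0}
    - {"xyz": [0, 0, 0], "spin": 0}

```text
t: 4.95
ee_pos: [0.5385, -0.1865, 0.0511]
tool_rot: [0.569, 3.088, -0.0]
contact_force: [-1.2, 0.3, -0.1]
grip_width: 0.0939
grasp_force: 0.0
```

drive_tool:
  steps:
    - {"xyz": [0, 0, 0], "spin": 0}
    - {"xyz": [0, 0, 0], "spin": 0}
    - {"xyz": [0, 0, 0], "spin": 0}
    - {"xyz": [0, 0, 0], "spin": 0}
    - {"xyz": [0, 0, 0], "spin": 0}
    - {"xyz": [0, 0, 0], "spin": 0}
    - {"xyz": [0, 0, 0], "spin": 0}
    - {"xyz": [0, 0, 0], "spin": 0}
  hand: -1
  newtons: 25

```text
t: 5.95
ee_pos: [0.5379, -0.1863, 0.0504]
tool_rot: [0.569, 3.09, 0.0]
contact_force: [-1.0, 0.1, 2.7]
grip_width: 0.0396
grasp_force: 25.0
```

drive_tool:
  steps:
    - {"xyz": [0, 0, -0.1], "spin": 0}
    - {"xyz": [0, 0, -0.2], "spin": 0}
    - {"xyz": [0, 0, -0.2], "spin": 0}
    - {"xyz": [0, 0, 0], "spin": 0}

```text
t: 6.45
ee_pos: [0.5385, -0.1866, 0.0711]
tool_rot: [0.569, 3.088, -0.0]
contact_force: [0.5, 0.2, -0.0]
grip_width: 0.0399
grasp_force: 25.0
```

drive_tool:
  steps:
    - {"xyz": [0, 0, -0.8], "spin": 0}
    - {"xyz": [0, 0, -0.9], "spin": 0}
    - {"xyz": [0, 0, -0.9], "spin": 0}
    - {"xyz": [0, 0, -0.9], "spin": 0}
    - {"xyz": [0, 0, -0.9], "spin": -0.84}
    - {"xyz": [0, 0, 0], "spin": -0.84}
    - {"xyz": [0, 0, 0], "spin": 0}

```text
t: 7.32
ee_pos: [0.5376, -0.1863, 0.2465]
tool_rot: [0.114, 3.139, 0.001]
contact_force: [0.6, -0.5, -2.0]
grip_width: 0.0399
grasp_force: 25.0
```

drive_tool:
  steps:
    - {"xyz": [0, 0.6, 0], "spin": 0}
    - {"xyz": [0.04, 0.85, 0], "spin": 0}
    - {"xyz": [0.04, 0.85, 0], "spin": 0}
    - {"xyz": [0.04, 0.85, 0], "spin": 0}
    - {"xyz": [0.04, 0.85, 0], "spin": 0}
    - {"xyz": [0.04, 0.85, 0], "spin": 0}
    - {"xyz": [0.04, 0.85, 0], "spin": 0}
    - {"xyz": [0, 0.85, 0], "spin": 0}
    - {"xyz": [0, 0.85, 0], "spin": 0}
    - {"xyz": [0, 0.85, 0], "spin": 0}
    - {"xyz": [0, 0.6, 0], "spin": 0}
    - {"xyz": [0, 0.22, 0], "spin": 0}

```text
t: 8.82
ee_pos: [0.5533, 0.1779, 0.2453]
tool_rot: [-0.111, -3.138, 0.0]
contact_force: [0.3, 0.0, -0.8]
grip_width: 0.0396
grasp_force: 25.0
```

drive_tool:
  steps:
    - {"xyz": [0, 0, 0.6], "spin": 0}
    - {"xyz": [0, 0, 0.6], "spin": 0}
    - {"xyz": [0, 0, 0], "spin": 0}
    - {"xyz": [0, 0, 0], "spin": 0}
    - {"xyz": [0, 0, 0], "spin": 0}

```text
t: 9.45
ee_pos: [0.5548, 0.1762, 0.1993]
tool_rot: [0.113, 3.138, 0.001]
contact_force: [1.3, -0.0, -0.3]
grip_width: 0.04
grasp_force: 25.0
```

```bash
python3 - <<'E'
from an import *
o=observe();print(o['t'],o['ee_pos'],o['contact_force'],o['grip_width']);R=Ro.from_rotvec(o['tool_rot']).as_matrix();print(R.round(4),np.arctan2(-R[0,1],R[1,1]))
w=snap('wrist','w3.png');C=cam('wrist',o);print(proj(C,[.5543,.1758,.114]));analyser(w,C)
s=snap('scene','s3.png')
W=np.zeros((600,560,3),np.uint8);W[:420]=w[:,:,::-1];W[420:,:180]=cv2.resize(s[200:290,290:380][:,:,::-1],(180,180));W[420:,200:380]=cv2.resize(s[140:230,290:380][:,:,::-1],(180,180))
cv2.imwrite('pics/w3b.png',W)
E
```

```text
9.45 [0.55478637 0.17615095 0.1992943 ] [ 1.27314901 -0.03836561 -0.26700517] 0.03995312755064819
[[-9.974e-01  7.190e-02  1.700e-03]
 [ 7.190e-02  9.974e-01  5.000e-04]
 [-1.700e-03  6.000e-04 -1.000e+00]] -0.07196360526268741
[279.46487647 224.07940516]
top ((279.081787109375, 190.44146728515625), (235.05247497558594, 160.2839813232422), 0.3218829929828644) L [0.1248 0.17   0.125 ] yaw -0.07636517298657589 axis [0.5542 0.1755 0.114 ]
frame ((279.5, 273.5), (291.0, 559.0), 90.0) [0.4092 0.2632 0.5117] yaw -0.071020336899532 [0.6102 0.1719 0.114 ]
```

View pics/w3b.png

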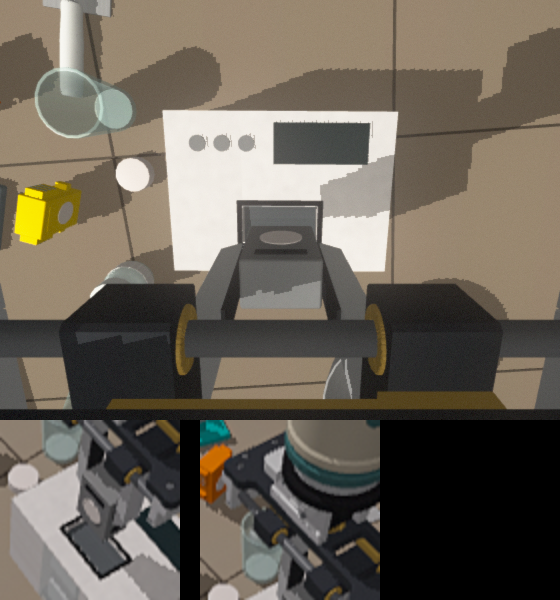

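The view shows the cell held upright between the fingers, its top front edge at about row 250, with the mouth frame behind it at (280,224). I'll check the cell's offset in the grip.

```bash
python3 - <<'E'
from h import *
o=observe();C=cam('wrist',o);R=Ro.from_rotvec(o['tool_rot']).as_matrix();p=np.array(o['ee_pos'])
im=cv2.imread('pics/w3.png');g=im.mean(2).astype(int)
print('col265',list(zip(range(198,312),g[198:312,265].tolist())))
print('row300',[(c,int(g[300,c])) for c in list(range(236,248))+list(range(314,328))])
for n,q in dict(topfront=(.013,0,-.022),topback=(-.013,0,-.022),botfront=(.013,0,.038),tfL=(.013,-.02,-.022),tfR=(.013,.02,-.022),tbL=(-.013,-.02,-.022),tbR=(-.013,.02,-.022)).items():print(n,proj(C,R@q+p).round(1))
for z in (.114,):
  print('inner mouth',[proj(C,np.array([.5543,.1757,z])+Ro.from_rotvec([0,0,-.073]).apply([a,b,0])).round(1).tolist() for a,b in((-.0145,-.029),(-.0145,.029))])
E
```

```text
col265 [(198, 235), (199, 230), (200, 155), (201, 85), (202, 74), (203, 74), (204, 80), (205, 117), (206, 163), (207, 116), (208, 107), (209, 103), (210, 106), (211, 107), (212, 105), (213, 107), (214, 106), (215, 107), (216, 105), (217, 108), (218, 105), (219, 106), (220, 100), (221, 105), (222, 102), (223, 102), (224, 101), (225, 99), (226, 81), (227, 80), (228, 78), (229, 77), (230, 77), (231, 77), (232, 89), (233, 108), (234, 112), (235, 110), (236, 109), (237, 111), (238, 110), (239, 106), (240, 116), (241, 128), (242, 118), (243, 81), (244, 70), (245, 69), (246, 72), (247, 73), (248, 69), (249, 53), (250, 49), (251, 49), (252, 46), (253, 53), (254, 58), (255, 70), (256, 70), (257, 71), (258, 67), (259, 77), (260, 83), (261, 96), (262, 93), (263, 97), (264, 98), (265, 98), (266, 98), (267, 97), (268, 94), (269, 97), (270, 97), (271, 97), (272, 97), (273, 100), (274, 100), (275, 96), (276, 96), (277, 95), (278, 100), (279, 95), (280, 98), (281, 96), (282, 98), (283, 97), (284, 97), (285, 96), (286, 97), (287, 94), (288, 98), (289, 93), (290, 100), (291, 99), (292, 100), (293, 135), (294, 139), (295, 139), (296, 138), (297, 142), (298, 141), (299, 142), (300, 142), (301, 141), (302, 141), (303, 138), (304, 140), (305, 142), (306, 141), (307, 137), (308, 135), (309, 133), (310, 133), (311, 133)]
row300 [(236, 37), (237, 43), (238, 62), (239, 125), (240, 142), (241, 140), (242, 137), (243, 141), (244, 140), (245, 140), (246, 140), (247, 140), (314, 144), (315, 143), (316, 144), (317, 143), (318, 144), (319, 135), (320, 112), (321, 93), (322, 118), (323, 66), (324, 47), (325, 48), (326, 44), (327, 38)]
topfront [279.8 259.2]
topback [279.7 309.3]
botfront [279.9 225. ]
tfL [237.1 259.2]
tfR [322.4 259.2]
tbL [238.7 309.3]
tbR [320.8 309.4]
inner mouth [[241.7, 206.3], [316.7, 206.5]]
```

Grip offset is under 0.5 mm, so I'm descending slowly with force checks.

drive_tool:
  steps:
    - {"xyz": [0.015, 0, 0.3], "spin": 0}
    - {"xyz": [0, 0, 0.4], "spin": 0}
    - {"xyz": [0, 0, 0.3], "spin": 0}
    - {"xyz": [0, 0, 0.15], "spin": 0}
    - {"xyz": [0, 0, 0.1], "spin": 0}
    - {"xyz": [0, 0, 0.05], "spin": 0}
    - {"xyz": [0, 0, 0], "spin": 0}

```text
t: 10.42
ee_pos: [0.5538, 0.1762, 0.1465]
tool_rot: [0.112, 3.139, 0.0]
contact_force: [0.1, 0.1, 2.7]
grip_width: 0.0399
grasp_force: 25.0
```

drive_tool:
  steps:
    - {"xyz": [0, 0, 0.1], "spin": 0}
    - {"xyz": [0, 0, 0.1], "spin": 0}
    - {"xyz": [0, 0, 0.1], "spin": 0}
    - {"xyz": [0, 0, 0], "spin": 0}

```text
t: 10.92
ee_pos: [0.5536, 0.1764, 0.1336]
tool_rot: [0.112, 3.139, 0.0]
contact_force: [2.8, -0.1, -2.2]
grip_width: 0.0399
grasp_force: 25.0
```

drive_tool:
  steps:
    - {"xyz": [0, 0, 0.1], "spin": 0}
    - {"xyz": [0, 0, 0.1], "spin": 0}
    - {"xyz": [0, 0, 0.05], "spin": 0}
    - {"xyz": [0, 0, 0], "spin": 0}
    - {"xyz": [0, 0, 0], "spin": 0}

```text
t: 11.55
ee_pos: [0.5532, 0.1762, 0.124]
tool_rot: [-0.112, -3.139, 0.0]
contact_force: [2.1, -0.2, -1.2]
grip_width: 0.04
grasp_force: 25.0
```

drive_tool:
  steps:
    - {"xyz": [0, 0, 0], "spin": 0}
    - {"xyz": [0, 0, 0], "spin": 0}
    - {"xyz": [0, 0, 0], "spin": 0}
    - {"xyz": [0, 0, 0], "spin": 0}
    - {"xyz": [0, 0, 0], "spin": 0}
  hand: 0.6

```text
t: 12.18
ee_pos: [0.5532, 0.1763, 0.1242]
tool_rot: [-0.112, -3.139, 0.0]
contact_force: [-0.2, 0.2, -1.5]
grip_width: 0.0749
grasp_force: 0.0
```

drive_tool:
  steps:
    - {"xyz": [0, 0, -0.5], "spin": 0}
    - {"xyz": [0, 0, -0.7], "spin": 0}
    - {"xyz": [0, 0, -0.5], "spin": 0}
    - {"xyz": [0, 0, 0], "spin": 0}
    - {"xyz": [0, 0, 0], "spin": 0}

```text
t: 12.8
ee_pos: [0.5529, 0.1762, 0.1915]
tool_rot: [-0.112, -3.138, 0.001]
contact_force: [-0.4, -0.5, 0.9]
grip_width: 0.0751
grasp_force: 0.0
```

```bash
python3 - <<'E'
from h import *
o=observe();print(o['t'],o['ee_pos'],o['contact_force'],o['grip_width'])
w=snap('wrist','w4.png');s=snap('scene','s4.png');C=cam('wrist',o)
R=Ro.from_rotvec([0,0,-.073])
for z in(.132,.146):print(z,[proj(C,np.array([.5543,.1757,z])+R.apply([a,b,0])).round(1).tolist() for a,b in((-.013,-.02),(-.013,.02),(.013,.02),(.013,-.02))])
W=np.zeros((420,800,3),np.uint8);W[:,:400]=w[:,80:480,::-1];W[:400,400:]=cv2.resize(s[210:310,290:390][:,:,::-1],(400,400),interpolation=cv2.INTER_CUBIC)
cv2.imwrite('pics/w4b.png',W)
E
```

```text
12.8 [0.55286917 0.176151   0.19146674] [-0.39568882 -0.48613443  0.92072502] 0.07506296981455023
0.132 [[251.1, 218.8], [308.0, 219.0], [307.2, 253.9], [251.7, 253.8]]
0.146 [[249.3, 224.1], [309.7, 224.2], [308.8, 261.1], [250.0, 260.9]]
```

View pics/w4b.png

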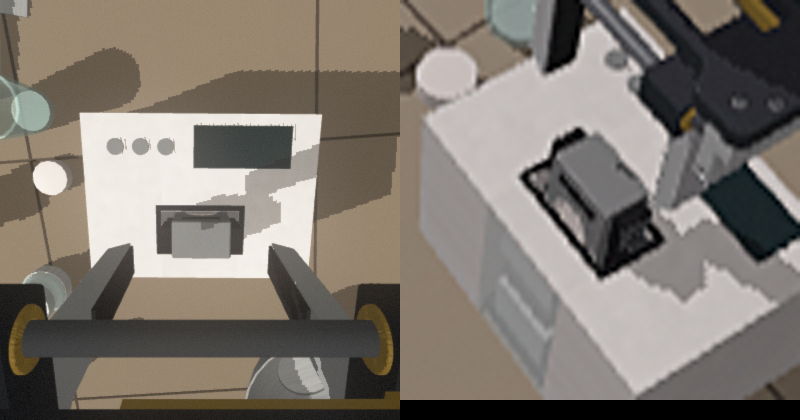

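The cell has dropped onto the bars and stands upright, its top at about z = 0.132 (cols 252..310, rows 219..258). I'll shut the fingers and push gently.

drive_tool:
  steps:
    - {"xyz": [-0.03, 0, 0], "spin": 0}
    - {"xyz": [0, 0, 0], "spin": 0}
    - {"xyz": [0, 0, 0], "spin": 0}
    - {"xyz": [0, 0, 0], "spin": 0}
    - {"xyz": [0, 0, 0], "spin": 0}
    - {"xyz": [0, 0, 0], "spin": 0}
    - {"xyz": [0, 0, 0.4], "spin": 0}
    - {"xyz": [0, 0, 0.4], "spin": 0}
    - {"xyz": [0, 0, 0.3], "spin": 0}
    - {"xyz": [0, 0, 0.1], "spin": 0}
    - {"xyz": [0, 0, 0], "spin": 0}
  hand: -1
  newtons: 10

```text
t: 14.28
ee_pos: [0.5545, 0.1761, 0.1438]
tool_rot: [-0.112, -3.139, 0.0]
contact_force: [0.2, -1.1, -0.6]
grip_width: 0.0001
grasp_force: 0.0
```

drive_tool:
  steps:
    - {"xyz": [0, 0, 0.1], "spin": 0}
    - {"xyz": [0, 0, 0.1], "spin": 0}
    - {"xyz": [0, 0, 0.1], "spin": 0}
    - {"xyz": [0, 0, 0], "spin": 0}

```text
t: 14.78
ee_pos: [0.5554, 0.1764, 0.1325]
tool_rot: [0.112, 3.138, 0.001]
contact_force: [0.9, 0.1, 1.7]
grip_width: 0.0004
grasp_force: 0.7
```

drive_tool:
  steps:
    - {"xyz": [0, 0, 0.1], "spin": 0}
    - {"xyz": [0, 0, 0.1], "spin": 0}
    - {"xyz": [0, 0, 0.1], "spin": 0}
    - {"xyz": [0, 0, 0.1], "spin": 0}
    - {"xyz": [0, 0, 0], "spin": 0}

```text
t: 15.4
ee_pos: [0.5538, 0.176, 0.1156]
tool_rot: [-0.112, -3.138, 0.001]
contact_force: [1.3, 0.2, 0.3]
grip_width: 0.0007
grasp_force: 0.6
```

drive_tool:
  steps:
    - {"xyz": [0, 0, 0.1], "spin": 0}
    - {"xyz": [0, 0, 0.1], "spin": 0}
    - {"xyz": [0, 0, 0.1], "spin": 0}
    - {"xyz": [0, 0, 0.1], "spin": 0}
    - {"xyz": [0, 0, 0.1], "spin": 0}
    - {"xyz": [0, 0, 0], "spin": 0}

```text
t: 16.15
ee_pos: [0.5538, 0.1761, 0.0956]
tool_rot: [-0.112, -3.138, 0.001]
contact_force: [-0.8, 0.2, -0.2]
grip_width: 0.0004
grasp_force: 0.0
```

drive_tool:
  steps:
    - {"xyz": [0, 0, 0.1], "spin": 0}
    - {"xyz": [0, 0, 0.1], "spin": 0}
    - {"xyz": [0, 0, 0.1], "spin": 0}
    - {"xyz": [0, 0, 0.07], "spin": 0}
    - {"xyz": [0, 0, 0], "spin": 0}

```text
t: 16.77
ee_pos: [0.5548, 0.1761, 0.0811]
tool_rot: [0.112, 3.139, -0.0]
contact_force: [0.7, 0.1, -0.2]
grip_width: 0.0002
grasp_force: 0.5
```

drive_tool:
  steps:
    - {"xyz": [0, 0, 0.03], "spin": 0}
    - {"xyz": [0, 0, 0.03], "spin": 0}
    - {"xyz": [0, 0, 0], "spin": 0}

```text
t: 17.15
ee_pos: [0.5549, 0.1762, 0.0791]
tool_rot: [0.112, 3.139, 0.0]
contact_force: [0.6, 0.3, 1.6]
grip_width: 0.0004
grasp_force: 1.2
```

drive_tool:
  steps:
    - {"xyz": [0, 0, 0.03], "spin": 0}
    - {"xyz": [0, 0, 0], "spin": 0}
    - {"xyz": [0, 0, 0], "spin": 0}

```text
t: 17.52
ee_pos: [0.5551, 0.1762, 0.0784]
tool_rot: [0.112, 3.139, 0.0]
contact_force: [1.1, 0.2, 5.8]
grip_width: 0.0007
grasp_force: 3.4
```

drive_tool:
  steps:
    - {"xyz": [0, 0, 0.02], "spin": 0}
    - {"xyz": [0, 0, 0], "spin": 0}
    - {"xyz": [0, 0, 0], "spin": 0}

```text
t: 17.9
ee_pos: [0.5553, 0.1761, 0.0784]
tool_rot: [0.112, 3.138, 0.0]
contact_force: [-0.2, -1.7, 11.0]
grip_width: 0.0007
grasp_force: 6.0
```

The force rose to 11 N with TCP stopped at 0.0784, so the tips are at 0.0704 and the cell is seated. Withdrawing.

drive_tool:
  steps:
    - {"xyz": [0, 0, -0.2], "spin": 0}
    - {"xyz": [0, 0, -0.4], "spin": 0}
    - {"xyz": [0, 0, -0.5], "spin": 0}
    - {"xyz": [0, 0, -0.7], "spin": 0}
    - {"xyz": [0, 0, -0.7], "spin": 0}
    - {"xyz": [0, 0, -0.8], "spin": 0}
    - {"xyz": [0, 0, -0.8], "spin": 0}
    - {"xyz": [0, 0, 0], "spin": 0}
    - {"xyz": [0, 0, 0], "spin": 0}

```text
t: 19.02
ee_pos: [0.5537, 0.1761, 0.2407]
tool_rot: [-0.111, -3.138, 0.001]
contact_force: [0.1, -0.2, -0.6]
grip_width: 0.0003
grasp_force: 0.0
```

```bash
python3 - <<'E'
from h import *
o=observe();print(o['t'],o['ee_pos'],o['contact_force'])
w=snap('wrist','w5.png');t=snap('top','t5.png')
W=np.zeros((420,800,3),np.uint8);W[:,:400]=cv2.resize(w[100:310,180:380][:,:,::-1],(400,420));W[:300,400:]=cv2.resize(t[185:275,130:250][:,:,::-1],(400,300))
cv2.imwrite('pics/w5b.png',W)
E
```

```text
19.025 [0.55373476 0.17613134 0.24065236] [ 0.07590469 -0.20702786 -0.56307686]
```

View pics/w5b.png

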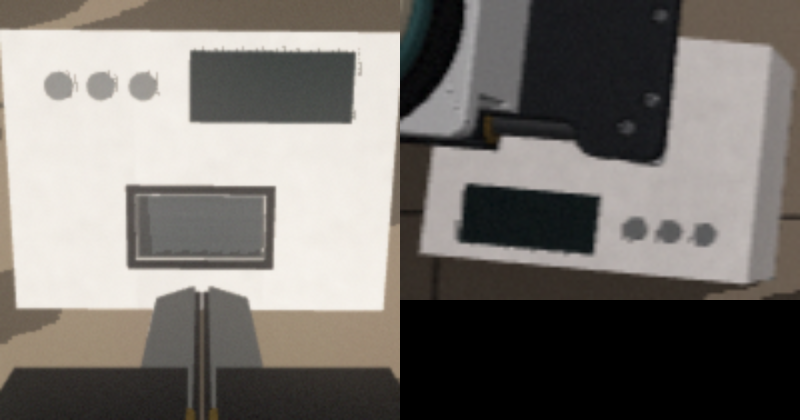

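The wrist crop shows the flat grey shutter filling the mouth at about (200,227), just as at the start. The cell is hidden below it and the fingers are clear.

```bash
python3 -c "
from plant import *
print(close_job())"
```

```text
the job is handed in; nothing more can be done
None
```

The job is handed in at about 19 s: the cell came out of the dock and was pushed down until it stopped at seat height (about 11 N), the shutter looks shut in the last wrist picture, and no other things on the bench were touched as far as I saw; the hand-in returned no verdict.

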